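Press the caps home along the carousel's arc

ROBOT

A 6-joint arm with a two-finger parallel gripper is mounted at the origin on the work surface; the furniture and walls round the work are solid. World frame = base frame: x ahead of the robot, y to its left, z up, the work surface at z = 0. Lengths are in m, angles in rad, forces in N, time in s.
With the tool pointing down it reaches from about 0.35 to 0.85 m from the base axis. Payload 8.1 kg.
Tool frame: the origin (TCP) lies between the finger pads, 19 mm behind the fingertips; this is the grasp point; z points along the fingers, y is the line along which they close (so a half turn about z gives the same grasp; the last joint's range is limited). The gripper opens to 93 mm and grips with 3 to 60 N. Pads are 15 mm wide; open, the fingers measure 128 mm over their backs; the gripper's body (75 mm by 188 mm) begins 65 mm behind the grasp point.
Start: joints at [1.208, 0.13, 1.488, -0, 1.523, -0.085], TCP at [0.165, 0.577, 0.237] pointing down, gripper open.
Joint ranges: [-2.96, 2.96], [-0.89, 2.26], [0.02, 2.5], [-1.34, 4.48], [0, 2.73], [-2.66, 2.66]. Speed limits (rad/s): [2.39, 2.39, 2.79, 3.14, 3.14, 3.14].

INTERFACE

Orientations are given as a rotation vector (axis times angle).
In Python, from plant import robot, read_camera gives the robot as it stands (robot), with the cameras as plain functions.
- The arm moves only by the tool shift_gripper, called after "Call:" as a command line: name --argument value ..., lists and objects as JSON in quotes. Schema: {"type":"object","properties":{"plan":{"type":"array","items":{"type":"array","prefixItems":[{"type":"number"},{"type":"array","items":{"type":"number"},"minItems":3,"maxItems":3},{"type":"number"}],"minItems":3,"maxItems":3},"minItems":1,"maxItems":20},"grip_force":{"type":"number"},"only":{"type":"string"},"quiet":{"type":"boolean"},"lines":{"type":"string"}},"required":["plan"],"additionalProperties":false}. plan is a list of rows, 1 to 20 of them, each written [opening, [dx, dy, dz], turn]: the finger opening in m, then dx, dy, dz in shares of the most that a row can go, 1 being 50 mm, then a turn about the tool's z in a scale on which 1.0 is pi rad; each row shifts and turns the commanded pose from where the row before left it, along the tool's axes as they then stand; what a row does not reach is not made up. A row lasts 1/10 s, in which the tool goes at most 0.05 m and 0.15 rad, less where a joint would pass 70% of its speed; a pose out of reach is approached as far as the arm can. The fingers move at their own pace and stop on an object; grip_force is the grip in N (left out, the last holds). Time passes only in rows, so rows that do not move let the fingers close. The tool returns the time, the measured TCP pose, the force, the opening and the grip force at its end. only (a regular expression) keeps the lines of the reply that match it, lines (a string "A,B") keeps lines A to B, and quiet returns only ok. Input that does not fit is refused with a message, and nothing moves.
- robot.read_state(): the state, without advancing time (a new reading comes with each control period).
- read_camera(name): name is "scene" or "top"; returns a dict with "image" (400x640x3 uint8, red, green, blue), "fx", "fy", "cx", "cy" (pixels), "dist" ([k1, k2, p1, p2, k3] as OpenCV has them; the pictures are not rectified), "R" (3x3) and "t" (3): a world point X has camera coordinates R X + t. Camera axes: x right, y down, z forward; pixel columns grow to the right and rows downward; lengths in m; the calibration is good to about 2 mm. A picture is of the moment at which its call begins. There is no depth.
- robot.close_job(): hands the job in; it is judged then, once.
The state is a dict: "t": time; "q": joint angles; "dq": joint speeds; "joint_torque": joint torques, N m; "tool_pos": TCP position; "orientation": TCP orientation; "force": force on the tool from outside, world axes, zero at the start; "wrist_torque": the same for the moment, N m; "opening": finger opening in m; "gripper_force": force on a finger pad.
Only numpy, scipy, OpenCV 4.12 (cv2) and the standard library are available. Lean on these libraries where they do the work, as an engineer would, in place of code of your own. Each camera call takes 0.05 s, during which the arm holds its last target. There are 200 camera calls.

TASK

Six vials stand in an arc in the sample carousel with their snap caps still raised. With the fingertips follow the arc from the red cap over the white ones to the blue cap and gently press each in turn fully home; from the first press to the last stay over the arc of caps, with the fingertips no more than about 3 cm above the caps. Do not lift or shift the carousel, leave the other things alone, and finish clear.

Things in the scene. Friction and masses are not known exactly. Their poses are not given: they have to be found in the camera images.
- carousel: Loose autosampler carousel, 0.9 kg, on a grey foot disc (diameter 170); origin: centre of underside, z up. Black plate, diameter 166, top at 30. Six capped vials on a circle of radius 65 about z, at -75 (red), -45, -15, 15, 45 (white), 75 degrees (blue) from own x, counter-clockwise from above, 34 between neighbours; rest of the circle: empty dark holes.
- hub (a point): Top of the steel knob in the carousel's middle, on its axis: radius 16, top 46 above the table. Not to be handled.
- cap_red (a joint): How far the red snap cap is pressed down, m: 0 fully raised, 0.006 fully home against its stop. It starts raised, between 0 and 0.0012. It moves straight down, resists with about 2.5 N and stays where it is left.
- cap_red_top (a point): Centre of the flat top of the red cap (one end of the arc, the first). Cap diameter 17, height 10. The top is 52 above the table when fully raised, 46 when home; moves with the cap.
- cap_2 (a joint): How far the white snap cap no. 2 is pressed down, m: 0 fully raised, 0.006 fully home against its stop. It starts raised, between 0 and 0.0012. It moves straight down, resists with about 2.5 N and stays where it is left.
- cap_2_top (a point): Centre of the flat top of the white cap no. 2 (number 2 along the arc counted from the red one). Cap diameter 17, height 10. The top is 52 above the table when fully raised, 46 when home; moves with the cap.
- cap_3 (a joint): How far the white snap cap no. 3 is pressed down, m: 0 fully raised, 0.006 fully home against its stop. It starts raised, between 0 and 0.0012. It moves straight down, resists with about 2.5 N and stays where it is left.
- cap_3_top (a point): Centre of the flat top of the white cap no. 3 (number 3 along the arc counted from the red one). Cap diameter 17, height 10. The top is 52 above the table when fully raised, 46 when home; moves with the cap.
- cap_4 (a joint): How far the white snap cap no. 4 is pressed down, m: 0 fully raised, 0.006 fully home against its stop. It starts raised, between 0 and 0.0012. It moves straight down, resists with about 2.5 N and stays where it is left.
- cap_4_top (a point): Centre of the flat top of the white cap no. 4 (number 4 along the arc counted from the red one). Cap diameter 17, height 10. The top is 52 above the table when fully raised, 46 when home; moves with the cap.
- cap_5 (a joint): How far the white snap cap no. 5 is pressed down, m: 0 fully raised, 0.006 fully home against its stop. It starts raised, between 0 and 0.0012. It moves straight down, resists with about 2.5 N and stays where it is left.
- cap_5_top (a point): Centre of the flat top of the white cap no. 5 (number 5 along the arc counted from the red one). Cap diameter 17, height 10. The top is 52 above the table when fully raised, 46 when home; moves with the cap.
- cap_blue (a joint): How far the blue snap cap is pressed down, m: 0 fully raised, 0.006 fully home against its stop. It starts raised, between 0 and 0.0012. It moves straight down, resists with about 2.5 N and stays where it is left.
- cap_blue_top (a point): Centre of the flat top of the blue cap (the other end, the last). Cap diameter 17, height 10. The top is 52 above the table when fully raised, 46 when home; moves with the cap.
- vial: Loose bystander: vial with yellow cap, diameter 28, height 46, upright; origin at centre of its underside.
- dish: Loose bystander: lidded pink culture dish, diameter 52, height 14; origin at centre of its underside.
- white_jar: Loose bystander: jar with white cap, diameter 43, height 60, upright; origin at centre of its underside.

How it is judged:
By the outcome, as a careful person would: the job done as asked, in the order asked, and still so for the second after the job is handed in, with the robot touching nothing.
It also fails if it takes over 48 s, if anything falls off the work surface, if the arm or the gripper's body presses on something with over 40 N, if the wrist force passes 120 N, or if a joint passes its speed limit or range.

## Working session

There is one attempt and no reset: what is moved stays moved. The work goes in short steps, Python scripts to look and compute and a tool call to move; the robot and the scene stay as the last step left them, time stands still between calls to the robot, and variables do not carry over. Pictures are saved under pics/ and viewed, at most 10 in all, crops included, and the job is handed in when it is done.

```bash
ls; mkdir -p pics
```

Run:
```python
from plant import robot, read_camera
import cv2
for n in("scene","top"):
    c=read_camera(n); cv2.imwrite(f"pics/{n}0.png",c["image"][:,:,::-1])
    print(n,c["fx"],c["cx"],c["cy"],c["dist"],c["R"],c["t"])
print(robot.read_state())
```

```text
pics
plant.py
scene 504.1233626145737 319.7450539162598 209.40795399798972 [0.03886445 0.         0.         0.         0.        ] [[ 8.78652583e-01 -4.77461642e-01 -1.37724329e-04]
 [-3.64809250e-01 -6.71156975e-01 -6.45339078e-01]
 [ 3.08032221e-01  5.67079091e-01 -7.63896233e-01]] [-0.35499527  0.33223287  0.81439362]
top 364.461807839489 319.3927740295814 197.4789172792538 [0.00773699 0.         0.         0.         0.        ] [[-0.06665468 -0.99777556 -0.00103819]
 [-0.97662585  0.06545484 -0.20473791]
 [ 0.20435043 -0.01263281 -0.97881628]] [0.16992952 0.48891771 0.86911936]
{'t': 0.1, 'q': array([ 1.20759953e+00,  1.31092498e-01,  1.48918237e+00, -3.57257195e-05,
        1.52298121e+00, -8.54119876e-02]), 'dq': array([-9.56187841e-05, -2.20423968e-03, -1.77691339e-03,  8.14815537e-04,
        5.27294657e-04, -8.74558704e-04]), 'joint_torque': array([ 1.01502337e-03, -5.61333847e+01, -4.93095195e+01,  7.70403002e-02,
        2.89466162e-02, -8.82026347e-05]), 'tool_pos': array([0.16436101, 0.57654615, 0.23648163]), 'orientation': array([-4.34892530e-01, -3.11100632e+00,  2.55964416e-03]), 'force': array([-1.01037238, -0.15709893,  0.50185768]), 'wrist_torque': array([-0.00610818,  0.02719835,  0.02827494]), 'gripper_force': 0.0, 'opening': 0.09296378561682866}
```

View pics/scene0.png

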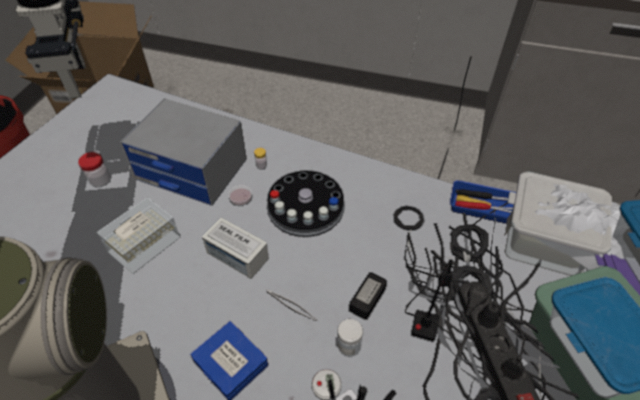

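View pics/top0.png

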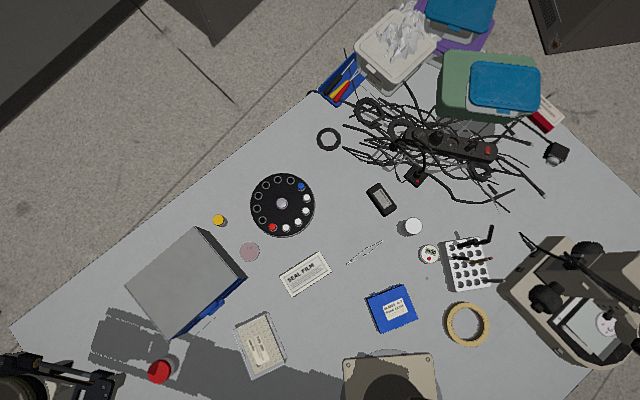

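The scene view shows the carousel at about (306,200), with red at (275,194), four whites below the knob and blue at (334,201). In the top view the carousel is at (282,205), with red at (272,227) and blue at (301,186). Next I'll measure the caps in both views.

Create m.py:
```python
import cv2, numpy as np
def blobs(c,box,kind):
    x0,y0,x1,y1=box; im=c["image"][y0:y1,x0:x1].astype(int); r,g,b=im[...,0],im[...,1],im[...,2]
    m={"red":(r>110)&(r-g>50)&(r-b>50),"blue":(b>90)&(b-r>50),"white":(im.min(2)>150)}[kind]
    n,_,s,ce=cv2.connectedComponentsWithStats(m.astype(np.uint8),connectivity=4)
    return [(round(ce[i][0]+x0,2),round(ce[i][1]+y0,2),int(s[i][4])) for i in range(1,n) if s[i][4]>4]
def ray(c,p):
    K=np.array([[c["fx"],0,c["cx"]],[0,c["fy"],c["cy"]],[0,0,1]])
    u=cv2.undistortPoints(np.array([[p[:2]]],float),K,np.array(c["dist"]))[0,0]
    d=c["R"].T@np.array([u[0],u[1],1]); return -c["R"].T@c["t"], d/np.linalg.norm(d)
def plane(c,p,z):
    o,d=ray(c,p); return o+d*(z-o[2])/d[2]
def tri(c1,p1,c2,p2):
    o1,d1=ray(c1,p1);o2,d2=ray(c2,p2)
    a=np.linalg.lstsq(np.c_[d1,-d2],o2-o1,rcond=None)[0]
    A,B=o1+a[0]*d1,o2+a[1]*d2; return (A+B)/2,np.linalg.norm(A-B)
```

Run:
```python
from plant import robot, read_camera
from m import *
B={"scene":(264,168,348,240),"top":(248,172,318,238)}
C={n:read_camera(n) for n in B}
for n in B:
    for k in("red","white","blue"): print(n,k,[(b,plane(C[n],b,.050)[:2].round(4)) for b in blobs(C[n],B[n],k)])
a=C["scene"]["image"][165:243,262:350];b=C["top"]["image"][168:242,245:322]
f=lambda i:cv2.resize(i,(400,390),interpolation=cv2.INTER_CUBIC)
cv2.imwrite("pics/c.png",np.hstack([f(a),f(b)])[:,:,::-1])
```

```text
scene red [((np.float64(274.2), np.float64(193.09), 46), array([0.4368, 0.2605]))]
scene white [((np.float64(306.28), np.float64(207.42), 1321), array([0.4777, 0.1934])), ((np.float64(291.85), np.float64(169.19), 27), array([0.5008, 0.3059])), ((np.float64(307.0), np.float64(168.0), 5), array([0.5316, 0.2933])), ((np.float64(319.32), np.float64(168.86), 22), array([0.5541, 0.2781])), ((np.float64(279.0), np.float64(204.0), 31), array([0.4326, 0.2284])), ((np.float64(323.06), np.float64(209.78), 32), array([0.5049, 0.1714])), ((np.float64(291.28), np.float64(212.34), 32), array([0.4448, 0.1963])), ((np.float64(307.55), np.float64(214.42), 31), array([0.4713, 0.1756]))]
scene blue [((np.float64(333.26), np.float64(200.13), 46), array([0.5361, 0.1842]))]
top red [((np.float64(271.81), np.float64(226.11), 36), array([0.4347, 0.2597]))]
top white [((np.float64(283.06), np.float64(203.28), 1249), array([0.4905, 0.2292])), ((np.float64(306.37), np.float64(196.63), 30), array([0.5037, 0.1696])), ((np.float64(281.97), np.float64(204.03), 35), array([0.4888, 0.232 ])), ((np.float64(305.2), np.float64(210.1), 30), array([0.4694, 0.1746])), ((np.float64(297.52), np.float64(221.23), 31), array([0.4426, 0.1953])), ((np.float64(285.27), np.float64(227.09), 33), array([0.43  , 0.2265]))]
top blue [((np.float64(300.53), np.float64(185.44), 34), array([0.5337, 0.1827]))]
```

View pics/c.png

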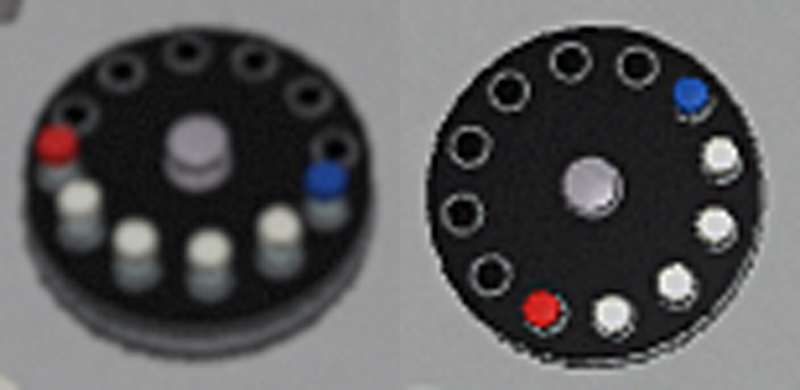

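Run:
```python
from plant import robot, read_camera
from m import *
from scipy.spatial.transform import Rotation as Ro
S,T=read_camera("scene"),read_camera("top")
s=[(274.2,193.09),(279,204),(291.28,212.34),(307.55,214.42),(323.06,209.78),(333.26,200.13)]
t=[(271.81,226.11),(285.27,227.09),(297.52,221.23),(305.2,210.1),(306.37,196.63),(300.53,185.44)]
P=[]
for a,b in zip(s,t):
    p,e=tri(S,a,T,b); P.append(p); print(p.round(4),round(e,4))
P=np.array(P); a=np.radians(np.arange(-75,76,30)); M=.065*np.c_[np.cos(a),np.sin(a)]
X=P[:,:2]; Mc,Xc=M-M.mean(0),X-X.mean(0)
th=np.arctan2((Mc[:,0]*Xc[:,1]-Mc[:,1]*Xc[:,0]).sum(),(Mc*Xc).sum())
R=np.array([[np.cos(th),-np.sin(th)],[np.sin(th),np.cos(th)]])
c=X.mean(0)-R@M.mean(0); F=c+M@R.T
print("yaw",th,"c",c,"res mm",((X-F)*1000).round(1).tolist()); print(F.round(4))
print("box",tri(S,(208,164),T,(244,274)),tri(S,(244,120),T,(197,228)))
st=robot.read_state(); Rt=Ro.from_rotvec(st["orientation"]).as_matrix(); print(st["tool_pos"],Rt.round(4))
np.save("caps.npy",F)
d=F-st["tool_pos"][:2]
print("toolxy deltas from now",(np.c_[d,np.zeros(6)]@Rt)[:,:2].round(4))
```

```text
[0.4354 0.2593 0.0516] 0.0018
[0.4306 0.2259 0.0532] 0.002
[0.4433 0.195  0.0519] 0.0019
[0.4699 0.1743 0.0519] 0.0016
[0.5034 0.1694 0.0527] 0.0006
[0.534  0.1824 0.0526] 0.0018
yaw -2.2319897544394873 c [0.49511664 0.23408931] res mm [[0.1, -0.1], [-0.0, -0.1], [-0.0, 0.1], [0.0, 0.1], [0.3, -0.1], [-0.4, 0.1]]
[[0.4352 0.2594]
 [0.4306 0.226 ]
 [0.4433 0.1949]
 [0.4698 0.1742]
 [0.5032 0.1696]
 [0.5343 0.1823]]
box (array([0.32387749, 0.3119168 , 0.14344298]), np.float64(0.004557713211831555)) (array([0.43753812, 0.41714529, 0.12960429]), np.float64(0.013776314695056273))
[0.16444615 0.57684239 0.23707363] [[-9.617e-01  2.742e-01 -2.000e-04]
 [ 2.742e-01  9.617e-01 -6.000e-04]
 [ 0.000e+00 -6.000e-04 -1.000e+00]]
toolxy deltas from now [[-0.3475 -0.2311]
 [-0.3522 -0.2644]
 [-0.3729 -0.2909]
 [-0.4041 -0.3035]
 [-0.4374 -0.2988]
 [-0.4639 -0.278 ]]
```

The rows are not in the units I measure in: shifts go in shares of 50 mm and turns go in shares of pi rad. I convert before sending: -0.029 m is -0.58, -0.0193 m is -0.386.

Call:
shift_gripper --plan '[[0, [-0.58, -0.386, 0], 0], [0, [-0.58, -0.386, 0], 0], [0, [-0.58, -0.386, 0], 0], [0, [-0.58, -0.386, 0], 0], [0, [-0.58, -0.386, 0], 0], [0, [-0.58, -0.386, 0], 0], [0, [-0.58, -0.386, 0], 0], [0, [-0.58, -0.386, 0], 0], [0, [-0.58, -0.386, 0], 0], [0, [-0.58, -0.386, 0], 0], [0, [-0.58, -0.386, 0], 0], [0, [-0.58, -0.386, 0], 0], [0, [0, 0, 0], 0], [0, [0, 0, 0], 0], [0, [0, 0, 0], 0]]' --grip_force 10

```text
t: 1.8
tool_pos: [0.4352, 0.2594, 0.2374]
orientation: [-0.434, -3.111, -0.0]
force: [-0.8, 0.4, 0.0]
opening: 0.0005
gripper_force: 0.0
```

Call:
shift_gripper --plan '[[0, [0, 0, 0.6], 0], [0, [0, 0, 0.6], 0], [0, [0, 0, 0.6], 0], [0, [0, 0, 0.4], 0], [0, [0, 0, 0.4], 0], [0, [0, 0, 0.2], 0], [0, [0, 0, 0], 0], [0, [0, 0, 0], 0], [0, [0, 0, 0], 0]]'

```text
t: 2.7
tool_pos: [0.4364, 0.2595, 0.0989]
orientation: [0.434, 3.11, 0.002]
force: [-0.7, -0.4, 0.1]
opening: 0.0005
gripper_force: 0.0
```

Create s.py:
```python
from plant import robot, read_camera
from m import *
from scipy.spatial.transform import Rotation as Ro
F=np.load("caps.npy"); st=robot.read_state(); R=Ro.from_rotvec(st["orientation"]).as_matrix()
d=np.c_[F,np.full(6,.071)]-st["tool_pos"]
print(st["t"],st["tool_pos"].round(4),"f",st["force"].round(2),st["opening"]); print((d@R).round(4))
```

```bash
python3 s.py
```

Run:
```python
from plant import robot, read_camera
import cv2,numpy as np
i=read_camera("scene")["image"][130:250,200:380]; j=read_camera("top")["image"][160:280,190:370]
cv2.imwrite("pics/d.png",np.hstack([cv2.resize(x,(400,267)) for x in(i,j)])[:,:,::-1])
```

```text
2.7 [0.4364 0.2595 0.0989] f [-0.66 -0.4   0.05] 0.0005288186582346117
[[ 0.0012 -0.0005  0.0279]
 [-0.0035 -0.0338  0.0279]
 [-0.0242 -0.0603  0.0279]
 [-0.0554 -0.0729  0.0279]
 [-0.0887 -0.0682  0.028 ]
 [-0.1153 -0.0475  0.028 ]]
```

View pics/d.png

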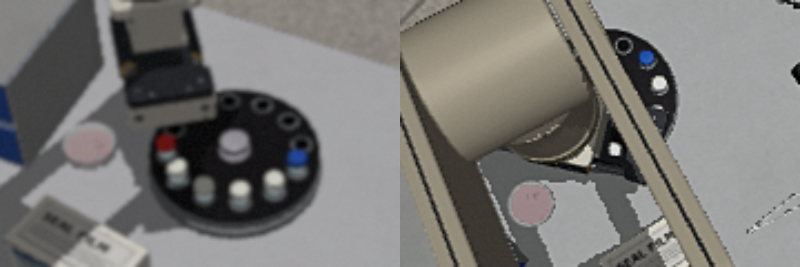

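The crop is too coarse to show the fingertips, so I'll enlarge it before pressing.

Run:
```python
from plant import robot, read_camera
import cv2
i=read_camera("scene")["image"][120:230,220:360]
cv2.imwrite("pics/e.png",cv2.resize(i,(760,597),interpolation=cv2.INTER_CUBIC)[:,:,::-1])
```

```text
(no output)
```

View pics/e.png

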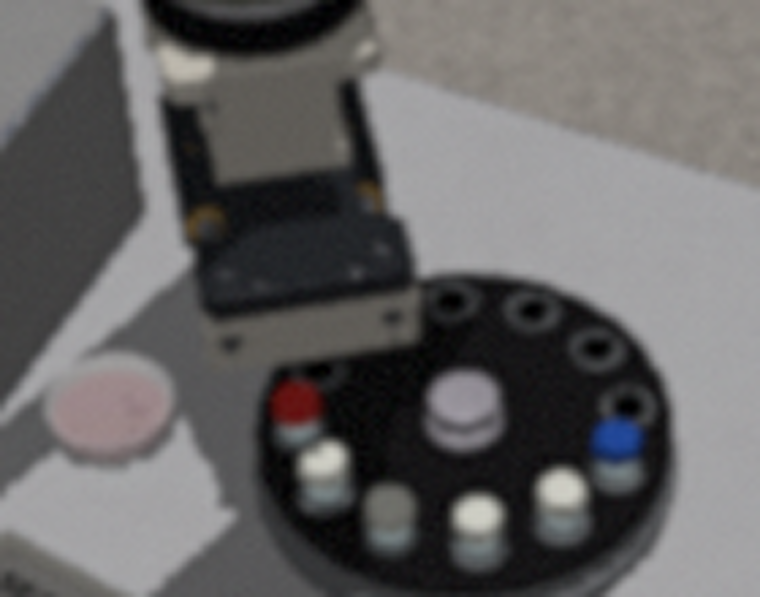

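The front lower edge of the gripper body hides the fingertips behind it, which fits the computed pose over the red cap. Next: descend and press red gradually.

To row units: 0.01 m is 0.2, 0.001 m is 0.02.

```bash
python3 s.py | head -2
```

```text
2.85 [0.4363 0.2592 0.0985] f [-0.24  0.36  0.07] 0.00041813479112914913
[[ 0.0012 -0.0002  0.0275]
```

Call:
shift_gripper --plan '[[0, [0.02, 0, 0.2], 0], [0, [0, 0, 0.16], 0], [0, [0, 0, 0.08], 0], [0, [0, 0, 0], 0], [0, [0, 0, 0], 0], [0, [0, 0, 0], 0], [0, [0, 0, 0], 0], [0, [0, 0, 0], 0]]'

```text
t: 3.65
tool_pos: [0.4349, 0.2592, 0.0757]
orientation: [0.435, 3.111, 0.0]
force: [0.5, -0.0, 0.4]
opening: 0.0004
gripper_force: 0.0
```

```bash
python3 s.py|head -2
```

```text
3.65 [0.4349 0.2592 0.0757] f [ 0.48 -0.    0.39] 0.00039433778683856395
[[-0.0003  0.0002  0.0047]
```

Call:
shift_gripper --plan '[[0, [0, 0, 0.08], 0], [0, [0, 0, 0.04], 0], [0, [0, 0, 0.04], 0], [0, [0, 0, 0.04], 0], [0, [0, 0, 0], 0], [0, [0, 0, 0], 0], [0, [0, 0, 0], 0], [0, [0, 0, 0], 0]]'

```text
t: 4.45
tool_pos: [0.4346, 0.2591, 0.0653]
orientation: [-0.435, -3.111, 0.0]
force: [0.3, 0.3, -0.3]
opening: 0.0005
gripper_force: 0.0
```

```bash
python3 s.py|head -2
```

```text
4.45 [0.4346 0.2591 0.0653] f [ 0.33  0.27 -0.27] 0.0004649294072454539
[[-0.0005  0.0005 -0.0057]
```

To row units: 0.0005 m is 0.01.

Call:
shift_gripper --plan '[[0, [0, 0, 0.01], 0], [0, [0, 0, 0.01], 0], [0, [0, 0, 0], 0], [0, [0, 0, 0], 0], [0, [0, 0, 0], 0]]'

```text
t: 4.95
tool_pos: [0.4347, 0.2591, 0.065]
orientation: [-0.435, -3.111, 0.0]
force: [-2.9, -2.3, 7.1]
opening: 0.0007
gripper_force: 3.3
```

Red is home: 7 N at fingertip height 46 mm. On to cap 2.

To row units: -0.011 m is -0.22, 0.0005 m is 0.01.

Call:
shift_gripper --plan '[[0, [0, 0, -0.16], 0], [0, [0, 0, -0.14], 0], [0, [-0.04, -0.22, 0], 0], [0, [-0.04, -0.22, 0], 0], [0, [-0.024, -0.216, 0], 0], [0, [0, 0, 0], 0], [0, [0, 0, 0.12], 0], [0, [0, 0, 0.04], 0], [0, [0, 0, 0.04], 0], [0, [0, 0, 0.04], 0], [0, [0, 0, 0.04], 0], [0, [0, 0, 0], 0], [0, [0, 0, 0], 0], [0, [0, 0, 0.01], 0], [0, [0, 0, 0.01], 0], [0, [0, 0, 0], 0], [0, [0, 0, 0], 0], [0, [0, 0, 0], 0]]'

```text
t: 6.75
tool_pos: [0.4308, 0.2264, 0.065]
orientation: [0.435, 3.111, 0.0]
force: [-2.3, -1.0, 5.7]
opening: 0.0005
gripper_force: 3.1
```

```bash
python3 s.py
```

```text
6.75 [0.4308 0.2264 0.065 ] f [-2.32 -1.03  5.74] 0.0004918525884501207
[[ 4.800e-03  3.300e-02 -6.000e-03]
 [ 1.000e-04 -4.000e-04 -6.000e-03]
 [-2.060e-02 -2.690e-02 -6.000e-03]
 [-5.180e-02 -3.950e-02 -6.000e-03]
 [-8.520e-02 -3.480e-02 -6.000e-03]
 [-1.117e-01 -1.400e-02 -6.000e-03]]
```

Cap 2 is home, well centred with 5.7 N. On to cap 3.

To row units: -0.009 m is -0.18, -0.0088 m is -0.176.

Call:
shift_gripper --plan '[[0, [0, 0, -0.16], 0], [0, [0, 0, -0.14], 0], [0, [-0.14, -0.18, 0], 0], [0, [-0.14, -0.18, 0], 0], [0, [-0.132, -0.176, 0], 0], [0, [0, 0, 0], 0], [0, [0, 0, 0.12], 0], [0, [0, 0, 0.04], 0], [0, [0, 0, 0.04], 0], [0, [0, 0, 0.04], 0], [0, [0, 0, 0.04], 0], [0, [0, 0, 0], 0], [0, [0, 0, 0], 0], [0, [0, 0, 0.01], 0], [0, [0, 0, 0.012], 0], [0, [0, 0, 0], 0], [0, [0, 0, 0], 0], [0, [0, 0, 0], 0]]'

```text
t: 8.55
tool_pos: [0.4433, 0.1949, 0.065]
orientation: [0.435, 3.111, 0.0]
force: [-2.8, -0.6, 7.2]
opening: 0.0005
gripper_force: 3.5
```

```bash
python3 s.py
```

```text
8.55 [0.4433 0.1949 0.065 ] f [-2.79 -0.63  7.24] 0.0004721658748562984
[[ 0.0254  0.0598 -0.006 ]
 [ 0.0207  0.0264 -0.006 ]
 [ 0.     -0.0001 -0.006 ]
 [-0.0312 -0.0126 -0.006 ]
 [-0.0645 -0.0079 -0.006 ]
 [-0.091   0.0128 -0.006 ]]
```

To row units: -0.0112 m is -0.224, -0.01 m is -0.2.

Call:
shift_gripper --plan '[[0, [0, 0, -0.16], 0], [0, [0, 0, -0.14], 0], [0, [-0.2, -0.088, 0], 0], [0, [-0.2, -0.084, 0], 0], [0, [-0.224, -0.08, 0], 0], [0, [0, 0, 0], 0], [0, [0, 0, 0.12], 0], [0, [0, 0, 0.04], 0], [0, [0, 0, 0.04], 0], [0, [0, 0, 0.04], 0], [0, [0, 0, 0.04], 0], [0, [0, 0, 0], 0], [0, [0, 0, 0], 0], [0, [0, 0, 0.01], 0], [0, [0, 0, 0.01], 0], [0, [0, 0, 0], 0], [0, [0, 0, 0], 0], [0, [0, 0, 0], 0]]'

```text
t: 10.35
tool_pos: [0.4698, 0.1743, 0.065]
orientation: [0.435, 3.111, 0.0]
force: [-3.6, 0.1, 7.6]
opening: 0.0006
gripper_force: 3.6
```

```bash
python3 s.py
```

```text
10.35 [0.4698 0.1743 0.065 ] f [-3.59  0.15  7.58] 0.0005581855650219274
[[ 0.0566  0.0724 -0.006 ]
 [ 0.0519  0.0391 -0.006 ]
 [ 0.0312  0.0126 -0.006 ]
 [-0.     -0.     -0.006 ]
 [-0.0333  0.0047 -0.006 ]
 [-0.0598  0.0254 -0.006 ]]
```

To row units: -0.0113 m is -0.226, -0.011 m is -0.22.

Call:
shift_gripper --plan '[[0, [0, 0, -0.16], 0], [0, [0, 0, -0.14], 0], [0, [-0.22, 0.024, 0], 0], [0, [-0.22, 0.03, 0], 0], [0, [-0.226, 0.04, 0], 0], [0, [0, 0, 0], 0], [0, [0, 0, 0.12], 0], [0, [0, 0, 0.04], 0], [0, [0, 0, 0.04], 0], [0, [0, 0, 0.04], 0], [0, [0, 0, 0.04], 0], [0, [0, 0, 0], 0], [0, [0, 0, 0], 0], [0, [0, 0, 0.01], 0], [0, [0, 0, 0.01], 0], [0, [0, 0, 0], 0], [0, [0, 0, 0], 0], [0, [0, 0, 0], 0]]'

```text
t: 12.15
tool_pos: [0.5031, 0.1696, 0.065]
orientation: [0.435, 3.111, 0.0]
force: [-4.6, -0.8, 7.4]
opening: 0.0006
gripper_force: 3.8
```

```bash
python3 s.py
```

```text
12.15 [0.5031 0.1696 0.065 ] f [-4.58 -0.79  7.41] 0.0006467820709122409
[[ 0.0899  0.0677 -0.006 ]
 [ 0.0852  0.0344 -0.006 ]
 [ 0.0644  0.0079 -0.006 ]
 [ 0.0332 -0.0047 -0.006 ]
 [-0.0001  0.     -0.006 ]
 [-0.0266  0.0208 -0.006 ]]
```

To row units: -0.009 m is -0.18, -0.0086 m is -0.172.

Call:
shift_gripper --plan '[[0, [0, 0, -0.16], 0], [0, [0, 0, -0.14], 0], [0, [-0.18, 0.136, 0], 0], [0, [-0.18, 0.14, 0], 0], [0, [-0.172, 0.14, 0], 0], [0, [0, 0, 0], 0], [0, [0, 0, 0.12], 0], [0, [0, 0, 0.04], 0], [0, [0, 0, 0.04], 0], [0, [0, 0, 0.04], 0], [0, [0, 0, 0.04], 0], [0, [0, 0, 0], 0], [0, [0, 0, 0], 0], [0, [0, 0, 0.01], 0], [0, [0, 0, 0.01], 0], [0, [0, 0, 0], 0], [0, [0, 0, 0], 0], [0, [0, 0, 0], 0]]'

```text
t: 13.95
tool_pos: [0.5345, 0.1822, 0.065]
orientation: [0.435, 3.111, 0.0]
force: [-2.8, -1.4, 6.7]
opening: 0.0006
gripper_force: 3.5
```

```bash
python3 s.py
```

```text
13.95 [0.5345 0.1822 0.065 ] f [-2.77 -1.37  6.69] 0.0005886433088926607
[[ 1.166e-01  4.700e-02 -6.000e-03]
 [ 1.119e-01  1.370e-02 -6.000e-03]
 [ 9.120e-02 -1.280e-02 -6.000e-03]
 [ 6.000e-02 -2.540e-02 -6.000e-03]
 [ 2.660e-02 -2.070e-02 -6.000e-03]
 [ 1.000e-04  0.000e+00 -6.000e-03]]
```

All six are pressed. Now retreat straight up, swing back toward the start, and verify.

To row units: -0.04 m is -0.8, -0.02 m is -0.4.

Call:
shift_gripper --plan '[[0, [0, 0, -0.2], 0], [0, [0, 0, -0.4], 0], [0, [0, 0, -0.8], 0], [0, [0, 0, -0.8], 0], [0, [0, 0, -0.8], 0], [0, [0, 0, -0.4], 0], [0, [0, 0, 0], 0], [0, [0, 0, 0], 0]]'

```text
t: 14.75
tool_pos: [0.5345, 0.1822, 0.2344]
orientation: [0.435, 3.111, 0.0]
force: [-0.1, -0.0, -1.5]
opening: 0.0007
gripper_force: 0.0
```

Call:
shift_gripper --plan '[[0, [0.7, 0.4, 0], 0], [0, [0.7, 0.4, 0], 0], [0, [0.7, 0.4, 0], 0], [0, [0.7, 0.4, 0], 0], [0, [0.7, 0.4, 0], 0], [0, [0.7, 0.4, 0], 0], [0, [0.7, 0.4, 0], 0], [0, [0.7, 0.4, 0], 0], [0, [0.7, 0.4, 0], 0], [0, [0.7, 0.4, 0], 0], [0, [0.7, 0.4, 0], 0], [0, [0.7, 0.4, 0], 0], [0, [0, 0, 0], 0], [0, [0, 0, 0], 0], [0, [0, 0, 0], 0]]'

```text
t: 16.25
tool_pos: [0.1965, 0.5271, 0.2328]
orientation: [-0.435, -3.111, 0.004]
force: [0.5, -0.9, 0.5]
opening: 0.0004
gripper_force: 0.0
```

Run:
```python
from plant import robot, read_camera
from m import *
S,T=read_camera("scene"),read_camera("top"); F=np.load("caps.npy")
B={"scene":(264,172,348,240),"top":(248,172,318,238)}
for n,c in(("scene",S),("top",T)):
  for k in("red","white","blue"):
    for b in blobs(c,B[n],k):
      if b[2]<60: print(n,k,b,plane(c,b,.0455)[:2].round(4))
from itertools import product
W=lambda c,n:[b for k in("red","white","blue") for b in blobs(c,B[n],k) if b[2]<60]
for a,b in product(W(S,"scene"),W(T,"top")):
  p,e=tri(S,a,T,b); i=np.linalg.norm(F-p[:2],axis=1).argmin()
  if e<.004 and np.linalg.norm(F[i]-p[:2])<.008: print(i,p.round(4),((p[:2]-F[i])*1000).round(1))
cv2.imwrite("pics/f.png",S["image"][:,:,::-1])
```

```text
scene red (np.float64(274.39), np.float64(194.89), 44) [0.4364 0.2596]
scene white (np.float64(279.0), np.float64(206.0), 31) [0.4317 0.2271]
scene white (np.float64(323.1), np.float64(211.55), 31) [0.5045 0.1705]
scene white (np.float64(291.21), np.float64(214.0), 29) [0.4443 0.1958]
scene white (np.float64(307.71), np.float64(216.07), 28) [0.4713 0.1749]
scene blue (np.float64(333.35), np.float64(202.0), 46) [0.5357 0.183 ]
top red (np.float64(272.17), np.float64(226.29), 35) [0.4348 0.2594]
top white (np.float64(306.37), np.float64(197.37), 30) [0.5027 0.1698]
top white (np.float64(281.89), np.float64(204.09), 35) [0.4896 0.2326]
top white (np.float64(305.45), np.float64(210.42), 31) [0.4694 0.1741]
top white (np.float64(297.58), np.float64(221.45), 31) [0.4427 0.1954]
top white (np.float64(285.5), np.float64(227.5), 34) [0.4295 0.2263]
top blue (np.float64(300.5), np.float64(185.67), 30) [0.5342 0.183 ]
0 [0.4355 0.2591 0.0462] [ 0.2 -0.2]
1 [0.4302 0.226  0.0471] [-0.4 -0.1]
4 [0.5032 0.1696 0.0469] [ 0. -0.]
2 [0.4433 0.1952 0.0465] [-0.   0.3]
3 [0.4699 0.1739 0.0471] [ 0.  -0.3]
5 [0.5348 0.1828 0.0459] [0.5 0.5]
```

View pics/f.png

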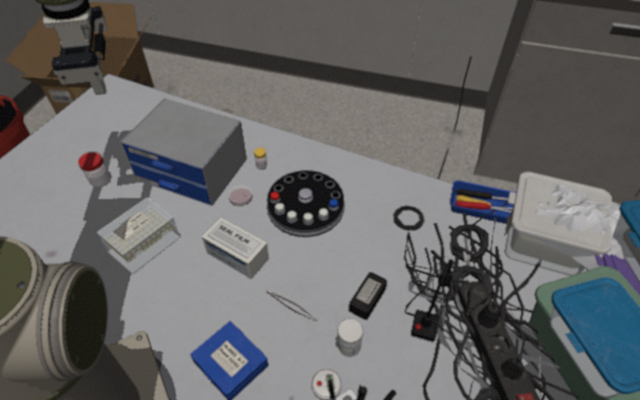

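The picture shows the carousel still at (306,200), the bystanders where they were and the arm clear. All caps came down about 5–7 mm to around 46–47 mm, with no shift of the carousel.

```bash
python3 -c "
from plant import robot, read_camera
print(robot.close_job())"
```

```text
the job is handed in; nothing more can be done
None
```

All six caps were pressed home in order from red to blue, each stopping firmly at about 6–8 N. The cameras show no shift of the carousel, the bystanders look untouched, the arm is clear, and the job was handed in at about 16 s.

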